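File the bread price board in the lever arch file

ROBOT

A 6-joint arm with a two-finger parallel gripper is mounted at the origin on the work surface. World frame = base frame: x ahead of the robot, y to its left, z up, the work surface at z = 0. Lengths are in m, angles in rad, forces in N, time in s.
With the tool pointing down it reaches from about 0.3 to 0.875 m from the base axis. Payload 4.2 kg.
Tool frame: the origin (TCP) lies at the very end of the fingers, on their centre line; the grasp point (between the pads) lies 19 mm behind it; z points along the fingers, y is the direction in which the jaws open and shut (so a half turn about z gives the same grasp; the last joint's range is limited). The gripper opens to 85 mm and grips with 20 to 120 N. Pads are 22 mm wide; open, the fingers measure 114 mm over their backs; the gripper's body (76 mm by 85 mm) begins 54 mm behind the grasp point. The pads swing forward as they close: fully open they stand 13 mm farther back than shut.
Start: joints at [-1.205, 0.32, 1.565, -0, 1.257, -0.02], TCP at [0.216, -0.533, 0.231] pointing down, gripper open.
Joint ranges: [-3.11, 3.11], [-0.84, 2.01], [0.21, 2.61], [-1.34, 4.49], [0.05, 2.63], [-2.56, 2.56]. Speed limits (rad/s): [2.57, 2.57, 3.14, 3.14, 3.14, 3.14].

INTERFACE

Orientations are given as a rotation vector (axis times angle).
In Python, from cell import arm, monitor, cams, job, nets gives the robot as it stands. Calls block until the motion is done:
- arm.reach(position, orientation): joint-space move of the TCP to a pose.
- arm.movel(position, rot=None, velocity=0.15): straight line of the TCP; rot=None keeps the orientation; velocity is the mean speed in m/s.
- arm.goto_joints(angles): joint-space move.
- arm.open_gripper() and arm.gripper_close(): open the fingers fully, or close them until they stop; the grip force is fixed at half the most.
- arm.sleep(seconds).
- arm.ik(position, orientation): joint angles nearest the present ones, or None.
- monitor.sense(): the state.
- cams.capture(name): name is "side" or "top"; returns the picture (384x512x3 uint8, blue, green, red); there is no depth.
- cams.camera_model(name): a dict with "fx", "fy", "cx", "cy" (pixels), "origin" and "orientation" of the camera in the world. Camera axes: x right, y up, looking along -z (the intrinsics and any distortion apply to the point x, -y, -z); pixel columns grow to the right and rows downward; lengths in m; the calibration is good to about 2 mm. A picture is of the moment at which its call begins. camera_model takes no time and is no camera call.
A pose or a line that the arm cannot do raises arm.IKError and nothing moves.
- job.hand_in(): hands the job in, once; it reports no verdict.
Trained networks look in the newest picture that a camera, given by its name, has taken for a name from the list of things; names that differ only in an ending like _2 or _b are one class to them, and where a whole thing is asked for, a point or a joint stands for the part that bears it (a point fixed in the world has none). Each returns a list of dicts, best first, with "conf" (0 to 1); they miss things now and then, are a little off and sometimes report something else, mostly with a low value. They report only what shows in the picture. A call takes as long as a camera call. They do not tell look-alikes from the thing itself.
- nets.masks_of(camera, thing): "mask" (384x512 bool, what is visible of it) and "position" ([column, row] in pixels, amid what is visible of it).
The state is a dict: "time": time; "q": joint angles; "qvel": joint speeds; "tau": joint torques, N m; "position": TCP position; "orientation": TCP orientation; "ft_force": force on the tool from outside, world axes, zero at the start; "wrist_torque": the same for the moment, N m; "width": finger opening in m.
Only numpy, scipy, OpenCV 4.12 (cv2) and the standard library are available. Lean on these libraries where they do the work, as an engineer would, in place of code of your own. Each camera call takes 0.05 s, during which the arm holds its last target.

TASK

File the cream price board in the open lever arch file on the bread stall: lift the lever so the rings spring open, thread the board's two holes over the two posts (green stripe towards the robot's side) until it lies flat on the pile, then press the lever down until the rings are fully shut. Feel for the posts and never force or jam the board on them, and leave everything else on the table where it is.

Things in the scene. Friction and masses are not known exactly. Their poses are not given: they have to be found in the camera images.
- file: navy lever arch file lying open and flat, fixed to the table; covers 3 mm thick, pale lining. Origin on the table; x away from the robot, across the spine (back cover x -130 to +75 mm, spine and front cover flat out to +300), y along the spine (+-150), z up. The steel ring mechanism on the back cover is parallel to the file but riveted up to 9 mm off nominal in x and in y: look or feel for it
- ring_place (a point): NOMINAL middle of the mechanism (axes as the file's; the real posts, pile and lever are together up to 9 mm off in x and y): midway between the two posts, at the height of the pile top (23 mm above the table). Pile of filed cards, fixed: x -36 to +8, y -63 to +63 mm. Filed, the board lies on it, its centre at x -14, y 0, z +3 mm and its axes as the file's
- post_place (a point): NOMINAL tip of the post on the +y side (40 mm in y from ring_place, 58 mm above the table); the other stands 80 mm from it in -y. Same error of up to 9 mm as ring_place. Steel posts, 6 mm diameter, tapering over the top 12 mm to a blunt 5 mm tip. Shut, the ring arches reach over to the tips (top 61 mm above the table); opened, they swing up and away to +x, leaving the posts free
- roll_place (a point): NOMINAL centre, with the lever shut, of the black grip roll on the lever's free end; 24 mm above the table; really up to 9 mm off in x and y, as ring_place. Roll 12 mm in diameter, 18 mm long along the file's x, free all round; it can be pinched from above on its two end faces and turns between the fingers. Lever arm 14 mm wide, 3 mm thick
- lever (a joint): lever angle (rad): 0 = down flat, rings shut; 1.1 = stop, up, rings open. Hinge axis along the file's x, 70 mm from the roll's centre in +y and level with it when shut; lifting swings the roll up and towards +y. Over-centre spring: about 8 N at the roll starts it up or down; lifted past about 0.4 it springs to its stop by itself, pressed below about 0.4 it springs shut
- arch (a joint): angle (rad) of the pair of ring arches, geared to the lever at 1.2 times its angle: 0 = rings shut on the posts, 1.32 = fully open. Hinged 50 mm in +x from the posts, 8 mm above the table
- board_mid (a point): centre of the price board: stiff cream plastic plate 56 mm (x) by 130 (y) by 6 thick, 40 to 70 g, green stripe along its -x edge, two 9 mm holes at x +14, y -40 and +40 mm from here. x points across it to the holes edge, z up. It starts flat on rest, holes edge away from the robot; gripped from above across its width at the middle, the fingers pass beside the rest
- rest: low pale wooden block, fixed, 34 by 100 by 22 mm high, on which the price board lies centred; origin at the centre of its underside. Lies to the left or the right of the file
- calculator: grey desk calculator, 150 by 85 by 18 mm, origin under its centre; a bystander to be left where it is
- board: the same price board (see board_mid), origin at the centre of its underside, 3 mm below that point, same axes
There are look-alikes about, which are no part of the job. There is more than one size of the board; the job needs the larger.

How it is judged:
By the outcome, as a careful person would: the job done as asked, in the order asked, and still so for the second after the job is handed in, with the robot touching nothing.
It also fails if it takes over 70 s, if anything falls off the work surface, if the arm or the gripper's body presses on something with over 40 N, if the wrist force passes 120 N, or if a joint passes its speed limit or range.

## Working session

There is one attempt and no reset: what is moved stays moved. The work goes in short steps, each a Python script; the robot and the scene stay as the last script left them, time stands still between calls to the robot, and variables do not carry over. Pictures are saved under pics/ and viewed, and the job is handed in when it is done.

```bash
ls; mkdir -p pics; python3 - <<'E'
from cell import arm, monitor, cams, job, nets
import cv2
for n in ("side","top"):
    im=cams.capture(n); cv2.imwrite(f"pics/{n}0.png",im)
    m=cams.camera_model(n); print(n,m)
    for t in ("board","file","rest","calculator","lever","board_mid"):
        r=nets.masks_of(n,t)
        print(t,[(round(d["conf"],2),[int(v) for v in d["position"]],int(d["mask"].sum())) for d in r])
print(monitor.sense())
E
```

```text
pics
side {'fx': 346.9081094961376, 'fy': 346.9081094961376, 'cx': 253.93287001166374, 'cy': 191.88433354578285, 'origin': array([-0.07843106,  0.66157657,  0.64235742]), 'orientation': array([ 0.38837699, -1.23703768, -2.21188295])}
board [(0.66, [299, 174], 275), (0.57, [342, 179], 48)]
file [(0.86, [202, 198], 5377)]
rest []
calculator [(0.82, [150, 296], 2089)]
lever [(0.39, [248, 189], 83)]
board_mid [(0.64, [304, 173], 297)]
top {'fx': 368.52888369783096, 'fy': 368.52888369783096, 'cx': 252.11589226981775, 'cy': 195.53890011173797, 'origin': array([ 0.31320734, -0.05866715,  1.05986398]), 'orientation': array([ 0.16174936, -0.11915946, -1.56881   ])}
board [(0.66, [408, 261], 608), (0.65, [368, 214], 931)]
file [(0.78, [249, 147], 11831)]
rest []
calculator [(0.7, [283, 182], 99), (0.64, [119, 217], 1622)]
lever [(0.64, [281, 181], 68)]
board_mid [(0.76, [404, 259], 592), (0.6, [369, 209], 948)]
{'time': 0.7, 'q': array([-1.20501061e+00,  3.19597851e-01,  1.56446746e+00,  2.18844010e-06,
        1.25738551e+00, -1.99723679e-02]), 'qvel': array([ 0.0010364 ,  0.00016187, -0.00010802, -0.0030393 ,  0.00020261,
       -0.00027178]), 'tau': array([-3.73448580e-03, -4.15299582e+01, -2.34382153e+01, -1.04027802e-04,
        3.00399906e-04,  2.96880148e-05]), 'position': array([ 0.21637863, -0.53277046,  0.23135184]), 'orientation': array([3.08319975e+00, 6.02169496e-01, 4.15505107e-05]), 'ft_force': array([ 1.45288412, -0.15178524, -0.88198984]), 'wrist_torque': array([0.02597336, 0.03678257, 0.00436296]), 'width': 0.08555012772406433}
```

View pics/side0.png

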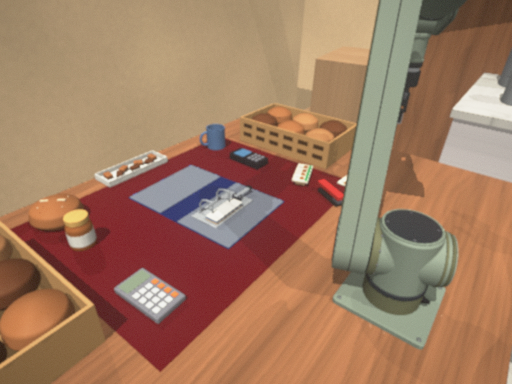

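View pics/top0.png

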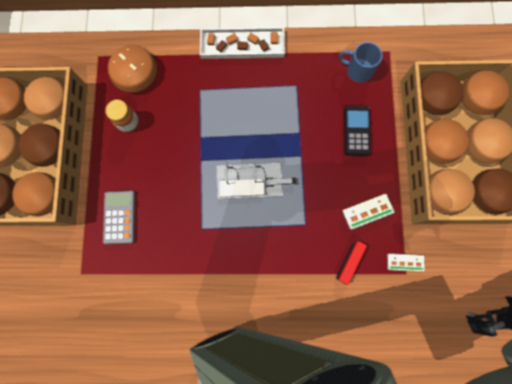

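```bash
python3 - <<'E'
import cv2
a=cv2.imread("pics/top0.png")
cv2.imwrite("pics/top0_crop1.png",cv2.resize(a[90:240,180:330],None,fx=4,fy=4,interpolation=cv2.INTER_CUBIC))
cv2.imwrite("pics/top0_crop2.png",cv2.resize(a[160:310,310:460],None,fx=4,fy=4,interpolation=cv2.INTER_CUBIC))
E
```

```text
(no output)
```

View pics/top0_crop1.png

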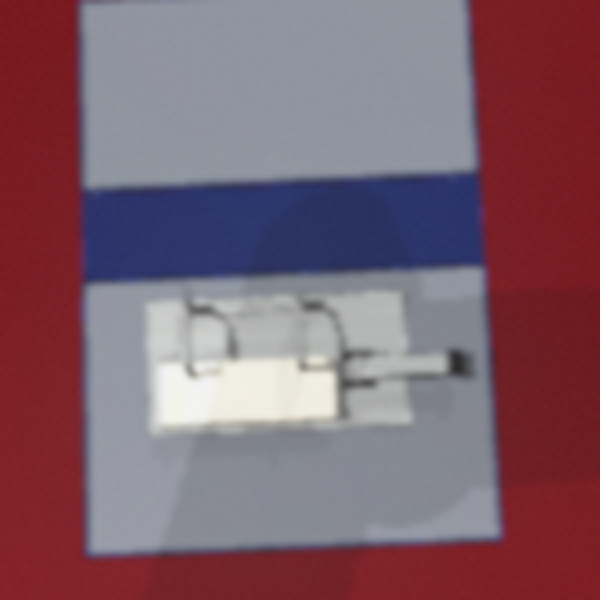

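View pics/top0_crop2.png

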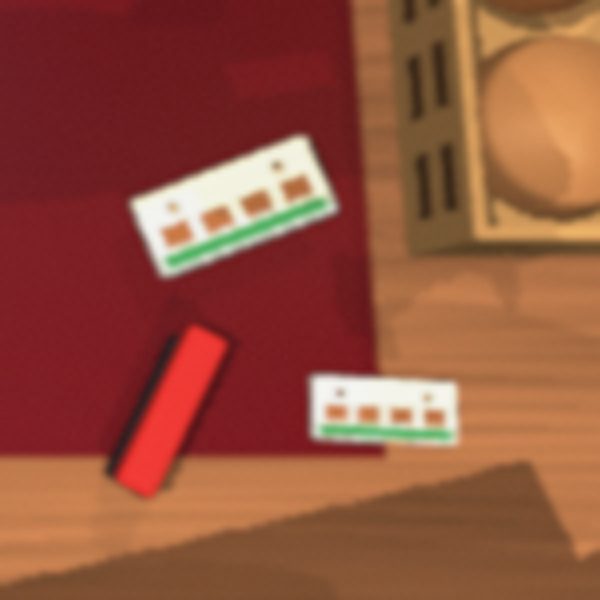

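The large board is at top px (369,212) and the small look-alike at (406,262). Both have a green stripe and two holes. The large one spans about 50 px against 36 px, so it should be the 130 mm board. The roll is at about (295,181) and the file spans (200–304, 87–229). Next I'll turn these into metric positions.

```bash
cat > h.py <<'E'
import numpy as np, cv2
from scipy.spatial.transform import Rotation as R
from scipy.optimize import least_squares
from cell import arm, monitor, cams, job, nets
def project(n,P):
    m=cams.camera_model(n); Rm=R.from_rotvec(m["orientation"]).as_matrix()
    p=(np.atleast_2d(P)-m["origin"])@Rm
    return np.c_[m["cx"]+m["fx"]*p[:,0]/-p[:,2], m["cy"]-m["fy"]*p[:,1]/-p[:,2]]
def back(n,uv,z):
    m=cams.camera_model(n); Rm=R.from_rotvec(m["orientation"]).as_matrix()
    uv=np.atleast_2d(uv).astype(float)
    d=np.c_[(uv[:,0]-m["cx"])/m["fx"],-(uv[:,1]-m["cy"])/m["fy"],-np.ones(len(uv))]@Rm.T
    o=m["origin"]; return o+d*((z-o[2])/d[:,2])[:,None]
def tri(a,b):
    """a: top px, b: side px"""
    def f(X): return np.r_[project("top",X)[0]-a,project("side",X)[0]-b]
    s=least_squares(f,[0.4,0,0.03]); return s.x,np.abs(s.fun).max()
def st(tag=""):
    s=monitor.sense(); print(tag,"t%.2f"%s["time"],"p",np.round(s["position"],4),"F",np.round(s["ft_force"],1),"T",np.round(s["wrist_torque"],2),"w %.4f"%s["width"],flush=True); return s
def down(yaw):
    """tool z down, tool y (jaw) axis at angle yaw from world y"""
    return (R.from_euler('z',yaw)*R.from_euler('x',np.pi)).as_rotvec()
E
python3 - <<'E'
from h import *
def quad(msk):
    cs,_=cv2.findContours(msk.astype(np.uint8),cv2.RETR_EXTERNAL,cv2.CHAIN_APPROX_NONE)
    c=max(cs,key=cv2.contourArea); h=cv2.convexHull(c)
    q=None
    for e in np.linspace(0.01,0.12,40):
        q=cv2.approxPolyDP(h,e*cv2.arcLength(h,True),True)
        if len(q)==4: break
    q=q[:,0].astype(float)
    # refine with line fits on contour
    L=[]
    pts=c[:,0].astype(float)
    for i in range(len(q)):
        a,b=q[i],q[(i+1)%len(q)]; d=(b-a)/np.linalg.norm(b-a); n=np.array([-d[1],d[0]])
        t=(pts-a)@d; s=np.abs((pts-a)@n); l=np.linalg.norm(b-a)
        k=pts[(t>0.1*l)&(t<0.9*l)&(s<2.5)]
        vx,vy,x,y=cv2.fitLine(k.astype(np.float32),cv2.DIST_HUBER,0,.01,.01).ravel(); L.append((np.array([x,y]),np.array([vx,vy])))
    out=[]
    for i in range(len(L)):
        (p,d),(p2,d2)=L[i-1],L[i]
        t=np.linalg.solve(np.c_[d,-d2],p2-p); out.append(p+t[0]*d)
    return np.array(out)
im=cv2.imread("pics/top0.png")
S=4; b=cv2.resize(im,None,fx=S,fy=S,interpolation=cv2.INTER_CUBIC).astype(int)
redmat=(b[...,2]-b[...,0]>60)&(b[...,2]-b[...,1]>60)
def roi(m,x0,y0,x1,y1):
    o=np.zeros_like(m); o[y0*S:y1*S,x0*S:x1*S]=m[y0*S:y1*S,x0*S:x1*S]; return o
f=roi(~redmat & (b[...,0]>60),185,75,318,240)
q=(quad(f)+.5)/S-.5; print("file px",q.round(1)); W=back("top",q,0.003); print(W.round(4))
print("sides",np.linalg.norm(W-np.roll(W,-1,0),axis=1).round(4), "centre",W.mean(0).round(4))
for box,z in (((338,190,398,232),.028),((384,248,430,276),.028)):
    m=roi((b[...,1]>80),*box) ; 
    g=(b[...,1]>85)&(b[...,1]>b[...,2]*0.75) if box[0]==338 else (b[...,1]>130)
    q=(quad(roi(g,*box))+.5)/S-.5; W=back("top",q,z)
    print("board px",q.round(1),W.round(4),"sides",np.linalg.norm(W-np.roll(W,-1,0),axis=1).round(4),"c",W.mean(0).round(4))
a=cv2.imread("pics/side0.png")
cv2.imwrite("pics/side0_c1.png",cv2.resize(a[165:235,180:290],None,fx=7,fy=7,interpolation=cv2.INTER_CUBIC))
cv2.imwrite("pics/side0_c2.png",cv2.resize(a[150:210,270:370],None,fx=7,fy=7,interpolation=cv2.INTER_CUBIC))
E
```

```text
file px [[296.4  84.2]
 [306.  225.2]
 [200.9 229.4]
 [198.5  89. ]]
[[ 0.8513 -0.1663  0.003 ]
 [ 0.4174 -0.1842  0.003 ]
 [ 0.406   0.1176  0.003 ]
 [ 0.8397  0.1357  0.003 ]]
sides [0.4343 0.302  0.4341 0.3022] centre [ 0.6286 -0.0243  0.003 ]
board px [[386.1 192.5]
 [394.9 212.4]
 [349.8 229.2]
 [341.3 209.8]] [[ 0.5065 -0.4088  0.028 ]
 [ 0.4498 -0.4296  0.028 ]
 [ 0.4032 -0.3022  0.028 ]
 [ 0.4578 -0.2811  0.028 ]] sides [0.0604 0.1357 0.0586 0.1367] c [ 0.4543 -0.3554  0.028 ]
board px [[387.  251.8]
 [424.1 254.8]
 [425.6 271.1]
 [387.5 269.2]] [[ 0.3411 -0.4007  0.028 ]
 [ 0.3329 -0.5007  0.028 ]
 [ 0.2892 -0.5009  0.028 ]
 [ 0.2941 -0.3991  0.028 ]] sides [0.1003 0.0437 0.1019 0.047 ] c [ 0.3143 -0.4503  0.028 ]
```

View pics/side0_c1.png

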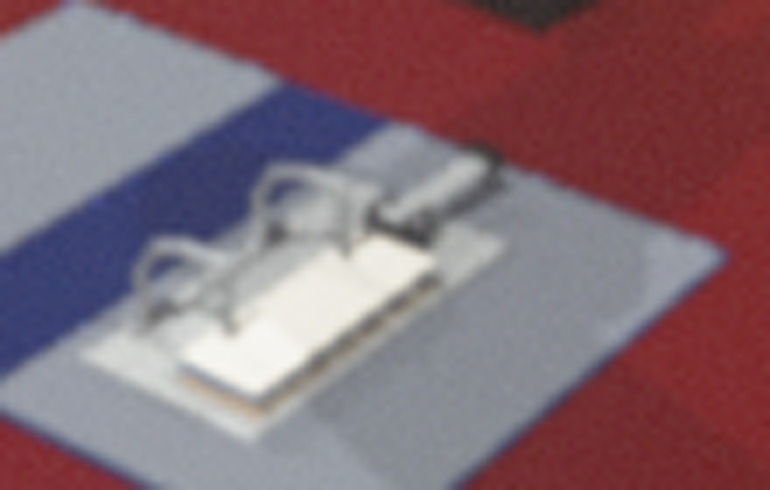

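View pics/side0_c2.png

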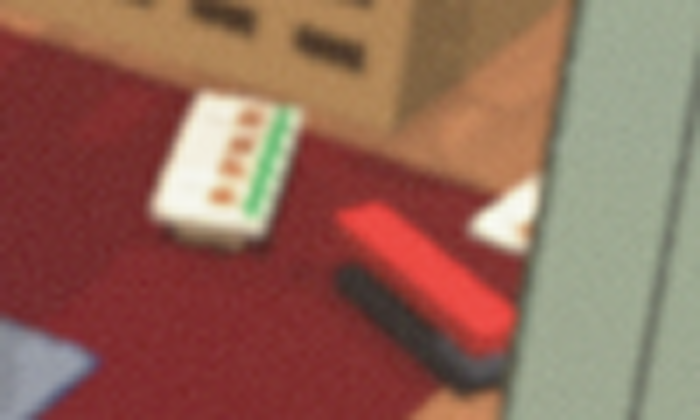

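The outline fit gives 136×59 mm for the large board, slightly inflated from 130×56, and 100×44 mm for the other. So the target is the one at (369,212). Next I'll fit the mechanism from the pile corners, posts and roll.

```bash
python3 - <<'E'
from h import *
c4=lambda x,y:((x+.5)/4-.5+180,(y+.5)/4-.5+90)
c7=lambda x,y:((x+.5)/7-.5+180,(y+.5)/7-.5+165)
# pile corners top: (farL, nearL, nearR, farR)
T=[c4(155,362),c4(157,424),c4(338,418),c4(335,358)]
print("pile top",back("top",T,.023).round(4))
S_=[c7(183,355),c7(262,395),c7(437,270)]
print("pile side(near +y far? )",back("side",S_,.023).round(4))
print("roll", tri(c4(462,362),c7(487,160)))
o=np.array([.5437,-.0277]);yaw=.04
Rz=np.array([[np.cos(yaw),-np.sin(yaw)],[np.sin(yaw),np.cos(yaw)]])
for nm,W in (("pt",back("top",T,.023)),("ps",back("side",S_,.023)),("rolltop",back("top",[c4(462,362)],.024)),("rollside",back("side",[c7(487,160)],.024)),("stapler",back("top",[(357,242),(367,245)],.03))):
    print(nm,((W[:,:2]-o)@Rz).round(4).tolist(),W.round(3).tolist() if nm=="stapler" else "")
# overlay: hypothesise mechanism offset from pile
a=[cv2.resize(cv2.imread(f"pics/{n}0.png"),None,fx=8,fy=8,interpolation=cv2.INTER_CUBIC) for n in ("top","side")]
import sys
pm=((back("top",T,.023)[:,:2]-o)@Rz).mean(0); mx,my=pm[0]+.014,pm[1]
print("mech in file",mx,my)
def F(x,y,z): return np.r_[o+Rz@[x,y],z]
for n,im in zip(("top","side"),a):
    def d(P,col):
        uv=project(n,P); uv=(uv+.5)*8-.5
        cv2.polylines(im,[np.round(uv).astype(int)],True,col,1)
    d([F(mx+x,my+y,.023) for x,y in((-.036,-.063),(.008,-.063),(.008,.063),(-.036,.063))],(0,0,255))
    for s in(-1,1): d([F(mx,my+s*.04,.02),F(mx,my+s*.04,.058)],(0,255,0))
    d([F(x,y,.003) for x,y in((-.13,-.15),(.3,-.15),(.3,.15),(-.13,.15))],(0,255,255))
cv2.imwrite("pics/ov_t.png",a[0][105*8:175*8+240,205*8:305*8]); cv2.imwrite("pics/ov_s.png",a[1][170*8:232*8,185*8:285*8])
E
```

```text
pile top [[ 0.5465  0.067   0.023 ]
 [ 0.5009  0.0648  0.023 ]
 [ 0.5046 -0.0649  0.023 ]
 [ 0.5486 -0.063   0.023 ]]
pile side(near +y far? ) [[ 0.542   0.0632  0.023 ]
 [ 0.4962  0.063   0.023 ]
 [ 0.4985 -0.0573  0.023 ]]
roll (array([ 0.54593473, -0.15474498,  0.01782675]), np.float64(0.12958429417594175))
pt [[0.0065, 0.0945], [-0.039, 0.0942], [-0.0405, -0.0356], [0.0035, -0.0354]] 
ps [[0.002, 0.0909], [-0.0438, 0.0926], [-0.0464, -0.0278]] 
rolltop [[-0.0039, -0.1263]] 
rollside [[-0.0091, -0.1189]] 
stapler [[-0.1874, -0.2849], [-0.1968, -0.3114]] [[0.368, -0.32, 0.03], [0.36, -0.347, 0.03]]
mech in file -0.0033862057263299213 0.029429771942156544
```

View pics/ov_t.png

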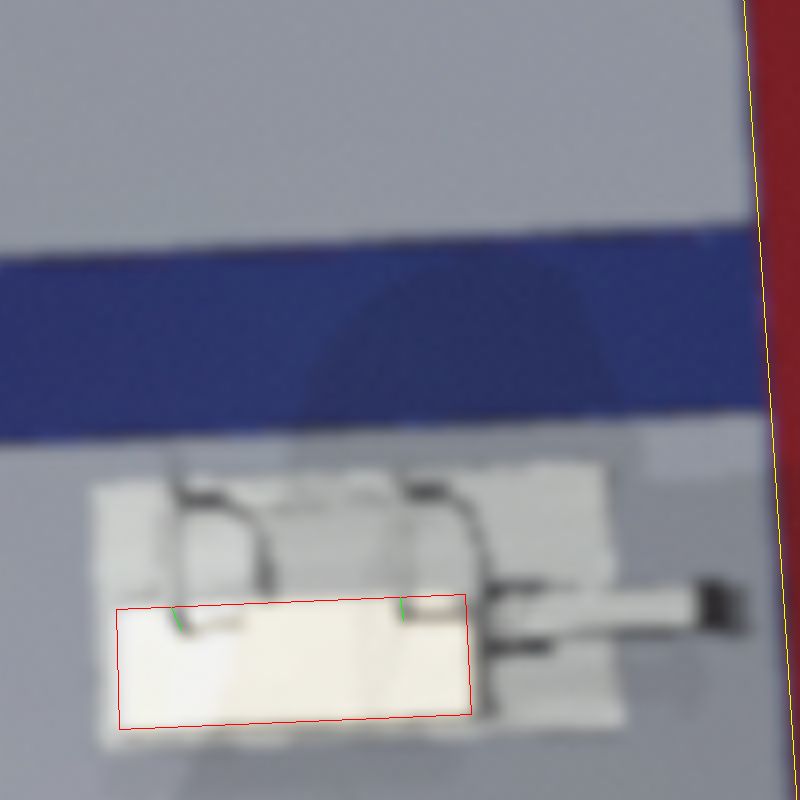

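View pics/ov_s.png

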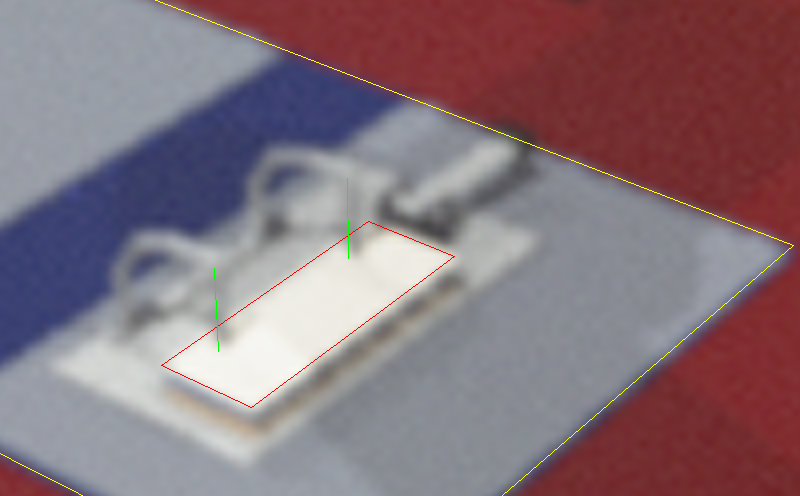

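```bash
cat >> h.py <<'E'
FO=np.array([.5437,-.0277]);FY=.04
RF=np.array([[np.cos(FY),-np.sin(FY)],[np.sin(FY),np.cos(FY)]])
def F(x,y,z): return np.r_[FO+RF@[x,y],z]
def snap(n,name,box,k):
    im=cams.capture(n); x0,y0,x1,y1=box
    cv2.imwrite("pics/"+name,cv2.resize(im[y0:y1,x0:x1],None,fx=k,fy=k,interpolation=cv2.INTER_CUBIC)); return im
E
python3 - <<'E'
from h import *
p=F(-.0039,-.1263,.08)
for y in (FY+np.pi/2,FY-np.pi/2,.358+np.pi/2,.358-np.pi/2):
    print(round(y,2),np.round(arm.ik(p,down(y)),2))
p[2]=.09
y=FY+np.pi/2 if abs(arm.ik(p,down(FY+np.pi/2))[5])<abs(arm.ik(p,down(FY-np.pi/2))[5]) else FY-np.pi/2
arm.reach([p[0],p[1],.2],down(y)); st()
arm.movel(p); st("hover")
snap("top","t1.png",(230,130,340,230),7); snap("side","s1.png",(180,120,290,220),7)
E
```

```text
1.61 [-0.3   0.44  1.79  0.    0.91 -0.34]Traceback (most recent call last):
  File "<stdin>", line 4, in <module>
    return _wrapfunc(a, 'round', decimals=decimals, out=out)
    return _wrapit(obj, method, *args, **kwds)
    result = getattr(arr, method)(*args, **kwds)
TypeError: unsupported operand type(s) for *: 'NoneType' and 'float'
```

```bash
python3 - <<'E'
from h import *
p=F(-.0039,-.1263,.08)
for y in (.358,):print(np.round(arm.ik([.4543,-.3554,.05],down(y+np.pi/2)),2))
p[2]=.09
y=FY+np.pi/2
arm.reach([p[0],p[1],.2],down(y)); st()
arm.movel(p); st("hover")
snap("top","t1.png",(230,130,340,230),7); snap("side","s1.png",(180,120,290,220),7)
E
```

```text
[-0.68  0.49  1.8   0.    0.85 -1.04]
 t2.52 p [ 0.5447 -0.155   0.2001] F [-0.  -0.4 -0.4] T [-0.03  0.01 -0.08] w 0.0855
hover t3.41 p [ 0.5455 -0.1545  0.0908] F [-0.4  0.2  0.7] T [ 0.    0.01 -0.02] w 0.0855
```

View pics/t1.png

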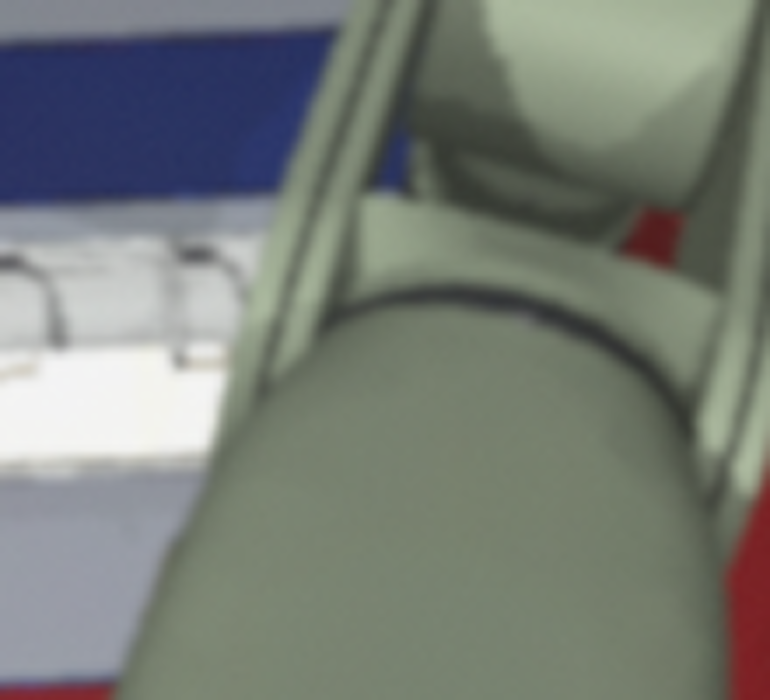

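View pics/s1.png

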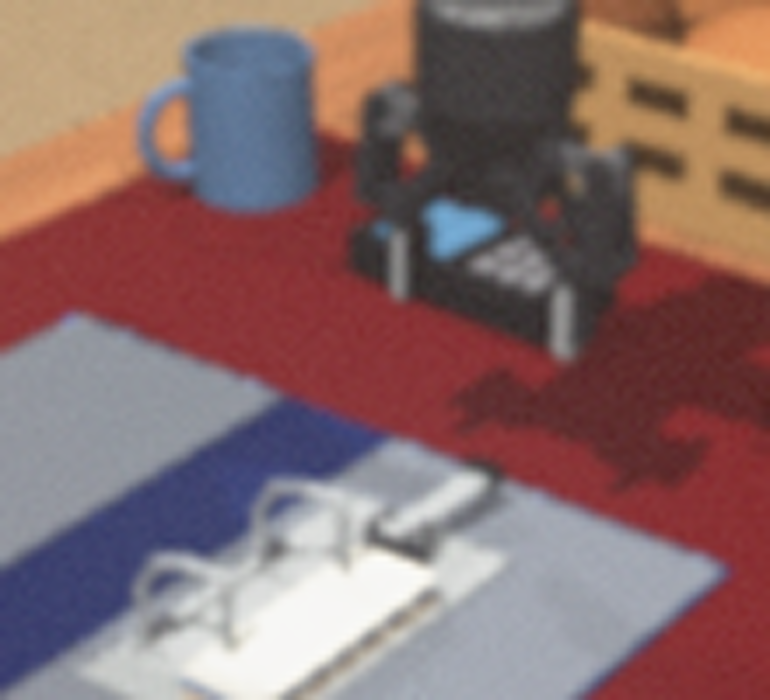

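```bash
python3 - <<'E'
from h import *
t=np.array([.5455,-.1545,0]);d=RF@[1,0];e=RF@[0,1]
px=lambda x,y:((x+.5)/7-.5+180,(y+.5)/7-.5+120)
for s in(1,-1):
    for off in (0,.011,-.011):
        print(s,off,[((project("side",t+np.r_[d*s*.0427+e*off,.0908+h])[0]-[180,120]+.5)*7-.5).round(0).tolist() for h in(0,.013)])
for z in (.0908,.1038): print(back("side",[px(398,295),px(563,355)],z).round(4).tolist())
E
```

```text
1 0 [[418.0, 320.0], [418.0, 296.0]]
1 0.011 [[404.0, 328.0], [404.0, 304.0]]
1 -0.011 [[431.0, 312.0], [431.0, 288.0]]
-1 0 [[563.0, 371.0], [564.0, 347.0]]
-1 0.011 [[549.0, 380.0], [550.0, 356.0]]
-1 -0.011 [[576.0, 362.0], [577.0, 338.0]]
[[0.6125, -0.1671, 0.0908], [0.5123, -0.1693, 0.0908]]
[[0.5962, -0.1475, 0.1038], [0.4984, -0.1497, 0.1038]]
```

```bash
python3 - <<'E'
from h import *
c2=lambda x,y:((x+.5)/7-.5+270,(y+.5)/7-.5+150)
S_=[c2(205,90),c2(302,107),c2(264,228),c2(152,208)]
W=back("side",S_,.028);print("board side",W.round(4).tolist(),np.linalg.norm(W-np.roll(W,-1,0),axis=1).round(3),W.mean(0).round(4))
# expected big board corners from top estimate
c=np.array([.4543,-.3554]);y=.358;Rb=np.array([[np.cos(y),-np.sin(y)],[np.sin(y),np.cos(y)]])
B=np.array([np.r_[c+Rb@[sx*.028,sy*.065],.028] for sx,sy in((1,-1),(-1,-1),(-1,1),(1,1))])
print("exp",B.round(4).tolist()); print("px exp",project("side",B).round(1).tolist()," obs",np.round(S_,1).tolist())
print("top px exp",project("top",B).round(1).tolist())
# gripper at start in top
print("tcp top px",project("top",[[.2164,-.5328,.2313],[.2164,-.5328,.2443]]))
im=cv2.imread("pics/top0.png");cv2.imwrite("pics/t0g.png",cv2.resize(im[270:384,420:512],None,fx=6,fy=6,interpolation=cv2.INTER_CUBIC))
# file corners in side
k=project("side",[F(-.13,-.15,.003),F(-.13,.15,.003),F(.075,-.15,.003),F(.075,.15,.003)]);print("file side exp",k.round(1).tolist())
E
```

```text
board side [[0.5011, -0.4124, 0.028], [0.4492, -0.4291, 0.028], [0.3992, -0.3002, 0.028], [0.4537, -0.2812, 0.028]] [0.055 0.138 0.058 0.139] [ 0.4508 -0.3557  0.028 ]
exp [[0.5033, -0.4065, 0.028], [0.4509, -0.4261, 0.028], [0.4053, -0.3043, 0.028], [0.4577, -0.2847, 0.028]]
px exp [[297.6, 162.8], [311.9, 165.0], [306.4, 181.1], [290.8, 178.5]]  obs [[298.9, 162.4], [312.7, 164.9], [307.3, 182.1], [291.3, 179.3]]
top px exp [[385.3, 193.6], [393.6, 212.1], [350.5, 228.5], [342.6, 209.8]]
tcp top px [[485.16650487 308.26727719]
 [488.85633491 309.03082867]]
file side exp [[283.7, 200.2], [227.8, 248.2], [235.3, 181.6], [174.9, 221.3]]
```

View pics/t0g.png

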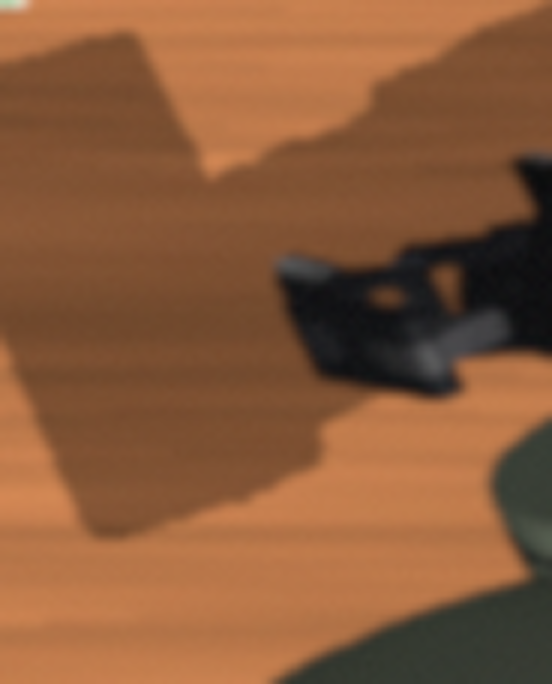

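```bash
python3 - <<'E'
from h import *
r=np.array([-.0060,-.1235])
p=F(*r,.05); arm.movel(p,velocity=.15)
arm.movel(F(*r,.024)); st("a")
arm.movel(F(*r,.010),velocity=.05); s=st("low")
if abs(s["ft_force"]).max()<8:
    arm.gripper_close(); st("closed")
    snap("side","s2.png",(180,120,290,220),7)
E
```

```text
a t4.25 p [ 0.5428 -0.1514  0.0245] F [ 1.3  0.  -0.5] T [ 0.02  0.   -0.01] w 0.0856
low t4.68 p [ 0.5425 -0.1513  0.0098] F [ 0.8 -0.2 -1. ] T [ 0.01 -0.03 -0.02] w 0.0857
closed t5.33 p [ 0.5441 -0.1514  0.0105] F [ 3.1  1.5 -0. ] T [ 0.2  -0.6   0.08] w 0.0163
```

View pics/s2.png

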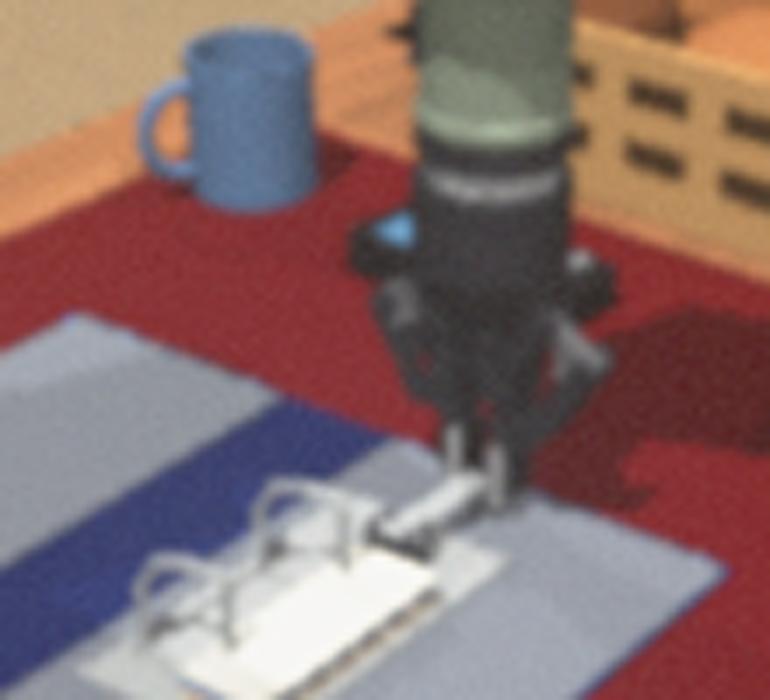

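```bash
python3 - <<'E'
from h import *
r=np.array([-.0042,-.1235]); z0=.010
for a in np.linspace(.15,1.05,7):
    arm.movel(F(r[0],r[1]+.07*(1-np.cos(a)),z0+.07*np.sin(a)),velocity=.08)
    s=st("%.2f"%a)
    if s["width"]<.012: print("lost"); break
snap("side","s3.png",(180,120,290,220),7)
E
```

```text
0.15 t5.66 p [ 0.5441 -0.1507  0.0196] F [ 4.1 -1.6 -9.8] T [-0.5  -0.71 -0.05] w 0.0157
0.30 t5.94 p [ 0.544  -0.1479  0.0301] F [ 3.7  0.5 -8.7] T [-0.23 -0.58 -0.07] w 0.0159
0.45 t6.22 p [ 0.5439 -0.1437  0.0402] F [ 3.1  3.6 -7.7] T [ 0.21 -0.72  0.05] w 0.0158
0.60 t6.51 p [ 0.5436 -0.1384  0.0497] F [ 2.3  4.1 -5.8] T [ 0.41 -0.42 -0.03] w 0.0157
0.75 t6.79 p [ 0.5434 -0.1315  0.0585] F [ 1.7  4.3 -4.3] T [ 0.45 -0.43  0.06] w 0.0158
0.90 t7.08 p [ 0.5432 -0.1234  0.0661] F [ 0.7  5.1 -2.6] T [ 0.49 -0.34  0.11] w 0.0157
1.05 t7.36 p [ 0.5429 -0.1149  0.072 ] F [1.4 4.4 0.1] T [ 0.41 -0.11 -0.01] w 0.0155
```

View pics/s3.png

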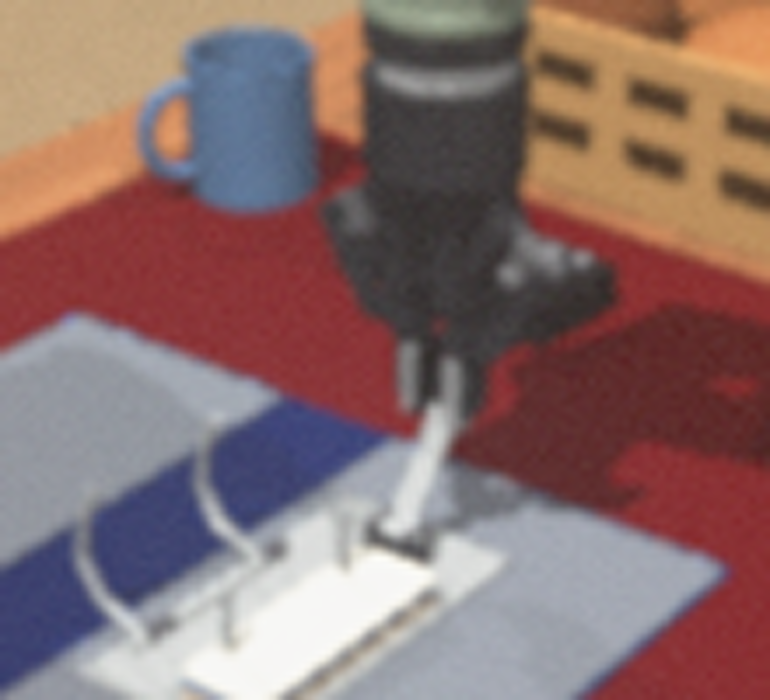

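```bash
python3 - <<'E'
from h import *
arm.open_gripper(); s=st("open")
p=s["position"].copy(); p[2]=.17; arm.movel(p,velocity=.2)
arm.reach([.4535,-.3555,.15],down(.358+np.pi/2)); st("board hover")
im=cams.capture("top"); cv2.imwrite("pics/t4.png",im); im2=cams.capture("side"); cv2.imwrite("pics/s4f.png",im2)
cv2.imwrite("pics/t4c.png",cv2.resize(im[120:215,205:305],None,fx=8,fy=6*8/6,interpolation=cv2.INTER_CUBIC)[:600])
cv2.imwrite("pics/s4c.png",cv2.resize(im2[165:235,185:285],None,fx=8,fy=8,interpolation=cv2.INTER_CUBIC))
cv2.imwrite("pics/s4b.png",cv2.resize(im2[110:210,250:360],None,fx=6,fy=6,interpolation=cv2.INTER_CUBIC))
E
```

```text
open t8.08 p [ 0.543  -0.1162  0.0707] F [ 0.5  0.  -0.1] T [ 0.01 -0.05 -0.02] w 0.0855
board hover t9.74 p [ 0.4535 -0.3547  0.1492] F [-0.4 -0.1  0. ] T [-0.05 -0.02 -0.01] w 0.0857
```

View pics/t4c.png

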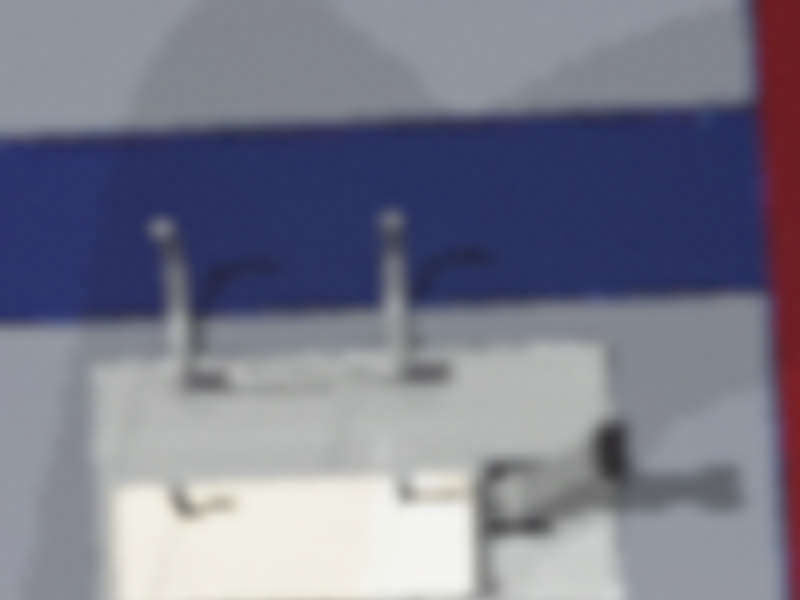

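View pics/s4c.png

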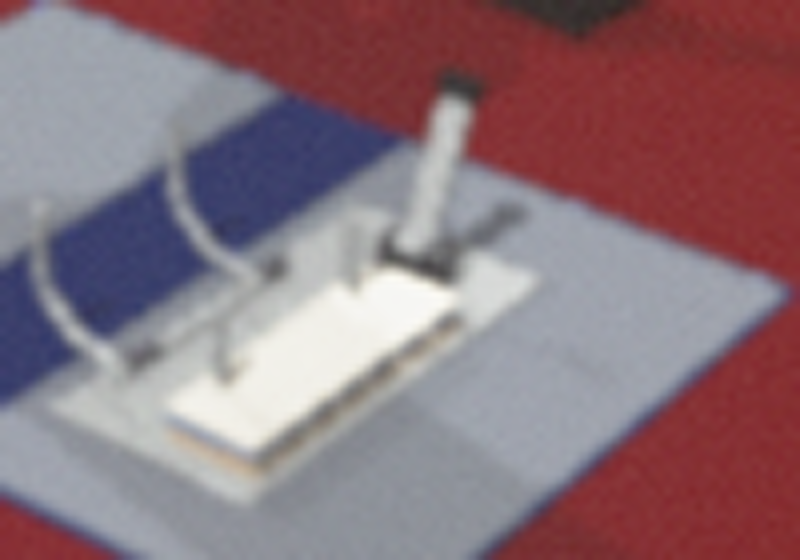

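View pics/s4b.png

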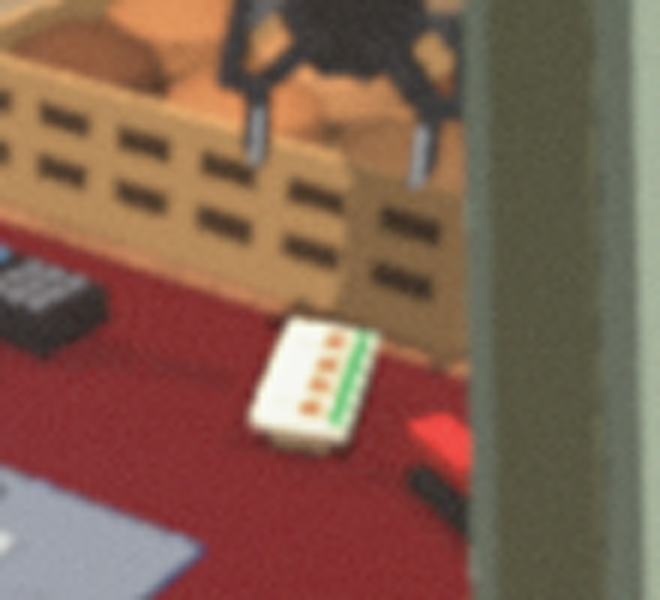

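```bash
python3 - <<'E'
from h import *
ct=lambda x,y:((x+.5)/8-.5+205,(y+.5)/8-.5+120)
cs=lambda x,y:((x+.5)/8-.5+185,(y+.5)/8-.5+165)
f=lambda W:((W[:,:2]-FO)@RF).round(4).tolist()
print("top tips",f(back("top",[ct(173,486),ct(402,480)],.058)),"bases",f(back("top",[ct(191,511),ct(408,496)],.023)))
print("side tips",f(back("side",[cs(223,318),cs(353,225)],.058)),"bases",f(back("side",[cs(227,374),cs(355,288)],.023)))
for a,b in((ct(173,486),cs(223,318)),(ct(402,480),cs(353,225)),(ct(191,511),cs(227,374)),(ct(408,496),cs(355,288)),(ct(612,448),cs(462,85))):
    X,e=tri(a,b); print(X.round(4),f(X[None]),round(e,2))
E
```

```text
top tips [[-0.003, 0.0688], [-0.0046, -0.0111]] bases [[-0.0046, 0.0657], [-0.0027, -0.0126]]
side tips [[-0.0105, 0.0723], [-0.0085, -0.0081]] bases [[-0.0019, 0.0621], [-0.0038, -0.0144]]
[0.5372 0.0402 0.0536] [[-0.0037, 0.0681]] 0.73
[ 0.5396 -0.0393  0.0551] [[-0.0046, -0.0114]] 0.29
[0.5359 0.0375 0.0263] [[-0.0052, 0.0655]] 0.05
[ 0.5406 -0.0409  0.0239] [[-0.0036, -0.0131]] 0.31
[ 0.5429 -0.1111  0.0866] [[-0.0042, -0.0833]] 0.43
```

```bash
python3 - <<'E'
from h import *
b=[.4540,-.3555]
arm.movel([*b,.04],velocity=.2)
arm.movel([*b,.007],velocity=.08); s=st("low")
if abs(s["ft_force"]).max()<8:
    arm.gripper_close(); s=st("closed")
    p=s["position"].copy(); p[2]+=.09; arm.movel(p,velocity=.12); st("lift")
    im2=cams.capture("side"); im=cams.capture("top")
    cv2.imwrite("pics/s5b.png",cv2.resize(im2[110:210,250:360],None,fx=6,fy=6,interpolation=cv2.INTER_CUBIC))
    cv2.imwrite("pics/t5.png",cv2.resize(im[140:290,310:460],None,fx=4,fy=4,interpolation=cv2.INTER_CUBIC))
E
```

```text
low t11.10 p [ 0.4542 -0.3557  0.0072] F [ 0.5 -0.1  0.8] T [-0.05  0.02 -0.01] w 0.0851
closed t11.50 p [ 0.4543 -0.3558  0.008 ] F [-1.4  1.   5.3] T [ 0.05  0.26 -0.02] w 0.0543
lift t12.41 p [ 0.4538 -0.3554  0.0972] F [ 0.5 -0.1 -1.4] T [-0.02 -0.06  0.  ] w 0.0540
```

View pics/s5b.png

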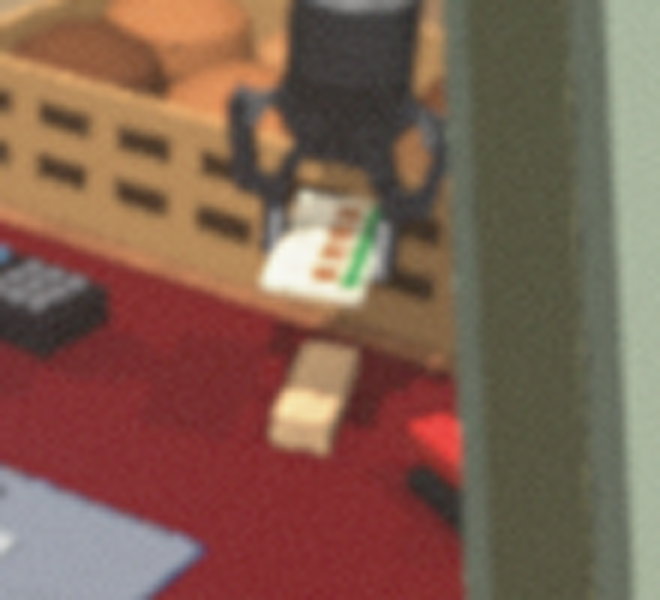

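View pics/t5.png

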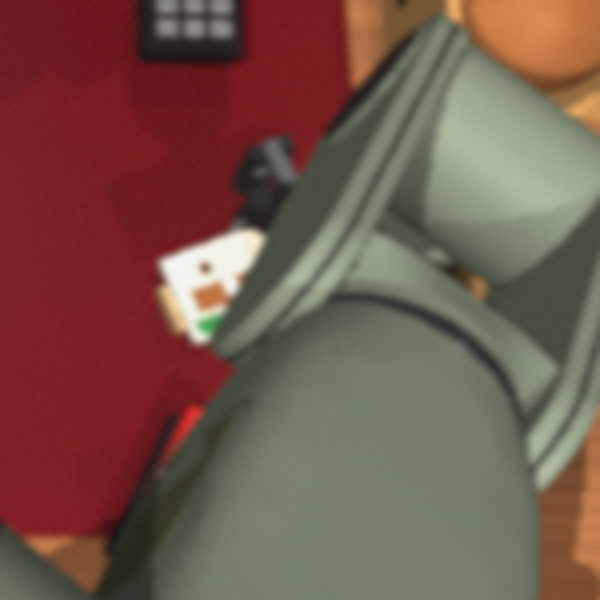

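```bash
python3 - <<'E'
from h import *
s=st(); y=R.from_rotvec(s["orientation"]).as_matrix(); print("yaw",np.arctan2(y[1,1],y[0,1]),"toolz",y[:,2])
b=np.array([.4538,-.3554]);yw=.358;Rb=np.array([[np.cos(yw),-np.sin(yw)],[np.sin(yw),np.cos(yw)]])
c=lambda x,y:((x+.5)/4-.5+310,(y+.5)/4-.5+140)
W=back("top",[c(158,260),c(195,345),c(205,268)],.117)
print("top in board frame",((W[:,:2]-b)@Rb).round(4).tolist(),"expect (.028,.065),(-.028,.065),(.014,.040)")
c=lambda x,y:((x+.5)/6-.5+250,(y+.5)/6-.5+110)
W=back("side",[c(262,287),c(365,303)],.117)
print("side",((W[:,:2]-b)@Rb).round(4).tolist())
E
```

```text
t12.51 p [ 0.4538 -0.3553  0.0969] F [-0.2 -0.3 -0.9] T [0.05 0.02 0.04] w 0.0545
yaw 0.3579618077468251 toolz [-0.00168308  0.00143127 -0.99999756]
top in board frame [[0.0301, 0.0666], [-0.0285, 0.0663], [0.0147, 0.0406]] expect (.028,.065),(-.028,.065),(.014,.040)
side [[0.0253, 0.0745], [-0.0337, 0.075]]
```

```bash
cat >> h.py <<'E'
M=np.array([-.0037,.0285])
def T(dx,dy,z): return F(M[0]-.014+dx,M[1]-.0006+dy,z)
E
python3 - <<'E'
from h import *
s=st(); p=s["position"].copy(); p[2]=.14; arm.movel(p,velocity=.25)
arm.reach(T(0,0,.14),down(FY+np.pi/2)); arm.movel(T(0,0,.052),velocity=.15); s=st("hover")
print(T(0,0,.052))
im2=cams.capture("side"); im=cams.capture("top")
cv2.imwrite("pics/s6.png",cv2.resize(im2[130:230,180:290],None,fx=7,fy=6,interpolation=cv2.INTER_CUBIC))
cv2.imwrite("pics/t6.png",cv2.resize(im[110:230,190:320],None,fx=5,fy=5,interpolation=cv2.INTER_CUBIC))
E
```

```text
t12.51 p [ 0.4538 -0.3553  0.0969] F [-0.2 -0.3 -0.9] T [0.05 0.02 0.04] w 0.0545
hover t14.92 p [ 0.5256 -0.001   0.0525] F [0.6 0.5 0.1] T [ 0.08  0.02 -0.02] w 0.0547
[ 0.52489846 -0.00053013  0.052     ]
```

View pics/s6.png

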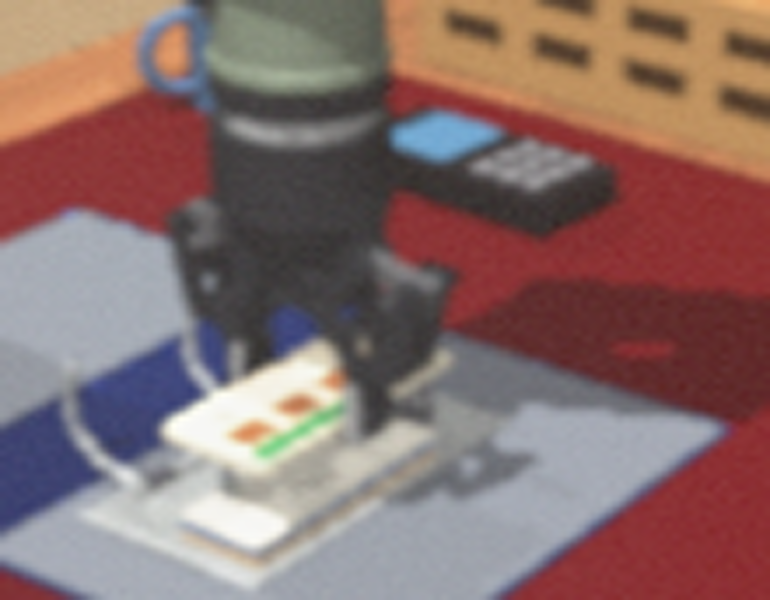

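View pics/t6.png

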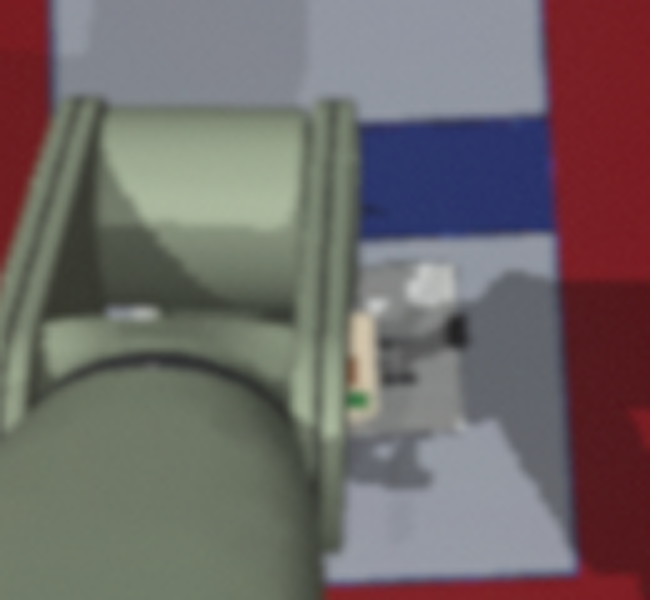

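```bash
python3 - <<'E'
from h import *
f=lambda W:((W[:,:2]-FO)@RF).round(4).tolist()
c=lambda x,y:((x+.5)/5-.5+190,(y+.5)/5-.5+110)
print("end edge",f(back("top",[c(377,322),c(379,418)],.072)),"want y",M[1]-.065)
arm.movel(T(0,0,.046),velocity=.1); s=st("46"); f0=s["ft_force"]
for z in np.arange(.045,.0345,-.001):
    arm.movel(T(0,0,z),velocity=.03); s=st("%.3f"%z)
    if s["ft_force"][2]-f0[2]>3: print("contact"); break
E
```

```text
end edge [[0.0066, -0.0399], [-0.0472, -0.0385]] want y -0.036500000000000005
46 t15.27 p [ 5.247e-01 -5.000e-04  4.600e-02] F [ 0.1  0.5 -0.1] T [-0.04  0.07 -0.04] w 0.0542
0.045 t15.52 p [ 5.249e-01 -5.000e-04  4.500e-02] F [ 0.2 -0.1 -0.1] T [ 0.04 -0.04 -0.02] w 0.0541
0.044 t15.77 p [ 5.249e-01 -5.000e-04  4.390e-02] F [-0.2  0.4 -1.5] T [-0.01 -0.    0.02] w 0.0548
0.043 t16.02 p [ 5.249e-01 -5.000e-04  4.290e-02] F [-0.6 -1.  -0.5] T [ 0.01 -0.1  -0.  ] w 0.0541
0.042 t16.27 p [ 5.248e-01 -5.000e-04  4.190e-02] F [-0.4  0.7 -0.3] T [ 0.03 -0.    0.02] w 0.0544
0.041 t16.52 p [ 5.248e-01 -5.000e-04  4.090e-02] F [ 0.8 -0.2 -0.6] T [-0.01  0.04  0.01] w 0.0542
0.040 t16.77 p [ 5.249e-01 -5.000e-04  3.990e-02] F [ 0.2  0.3 -1. ] T [0.02 0.   0.01] w 0.0547
0.039 t17.02 p [ 5.248e-01 -5.000e-04  3.890e-02] F [ 0.4 -0.1 -0.6] T [ 0.06 -0.04  0.03] w 0.0542
0.038 t17.27 p [ 5.249e-01 -5.000e-04  3.790e-02] F [ 0.6  0.8 -0.9] T [ 0.01 -0.02 -0.01] w 0.0542
0.037 t17.52 p [ 5.249e-01 -5.000e-04  3.690e-02] F [ 0.3 -0.3 -0.3] T [0.01 0.01 0.04] w 0.0544
0.036 t17.77 p [ 5.249e-01 -5.000e-04  3.590e-02] F [-0.   0.3 -1.1] T [-0.02  0.03  0.01] w 0.0542
0.035 t18.02 p [ 5.248e-01 -5.000e-04  3.490e-02] F [ 1.6  0.3 -0.8] T [-0.03 -0.06  0.01] w 0.0546
```

```bash
python3 - <<'E'
from h import *
dx=dy=0
for z in np.arange(.0325,.0110,-.0025):
    arm.movel(T(dx,dy,z),velocity=.05); F1=np.mean([monitor.sense()["ft_force"] for _ in range(3)],0); s=st("%.4f"%z)
    if s["ft_force"][2]>4 or abs(s["ft_force"][:2]).max()>4: print("contact"); break
snap("side","s7.png",(180,130,290,230),7)
E
```

```text
0.0325 t18.27 p [ 5.247e-01 -5.000e-04  3.230e-02] F [ 0.6  0.3 -1.2] T [-0.01  0.03  0.  ] w 0.0545
0.0300 t18.52 p [ 5.247e-01 -5.000e-04  2.980e-02] F [-0.7  0.4 -0.6] T [ 0.03 -0.03 -0.02] w 0.0546
0.0275 t18.77 p [ 5.248e-01 -5.000e-04  2.730e-02] F [ 0.5  0.9 -0.2] T [-0.02  0.09  0.06] w 0.0544
0.0250 t19.02 p [ 5.248e-01 -5.000e-04  2.480e-02] F [-0.5 -0.4 -0.4] T [-0.02 -0.04  0.03] w 0.0544
0.0225 t19.27 p [ 5.248e-01 -5.000e-04  2.230e-02] F [ 0.1  0.1 -1.2] T [-0.03  0.04 -0.04] w 0.0546
0.0200 t19.52 p [ 5.248e-01 -5.000e-04  1.980e-02] F [ 0.9 -0.3 -0.4] T [ 0.06  0.   -0.03] w 0.0545
0.0175 t19.77 p [ 5.248e-01 -5.000e-04  1.730e-02] F [-1.1  0.  -0.5] T [-0.05  0.05 -0.03] w 0.0541
0.0150 t20.02 p [ 5.248e-01 -5.000e-04  1.480e-02] F [-0.2 -0.3 -0.8] T [-0.02  0.04 -0.04] w 0.0542
0.0125 t20.27 p [ 5.248e-01 -5.000e-04  1.230e-02] F [0.6 0.5 0.1] T [-0.03 -0.05 -0.  ] w 0.0543
```

View pics/s7.png

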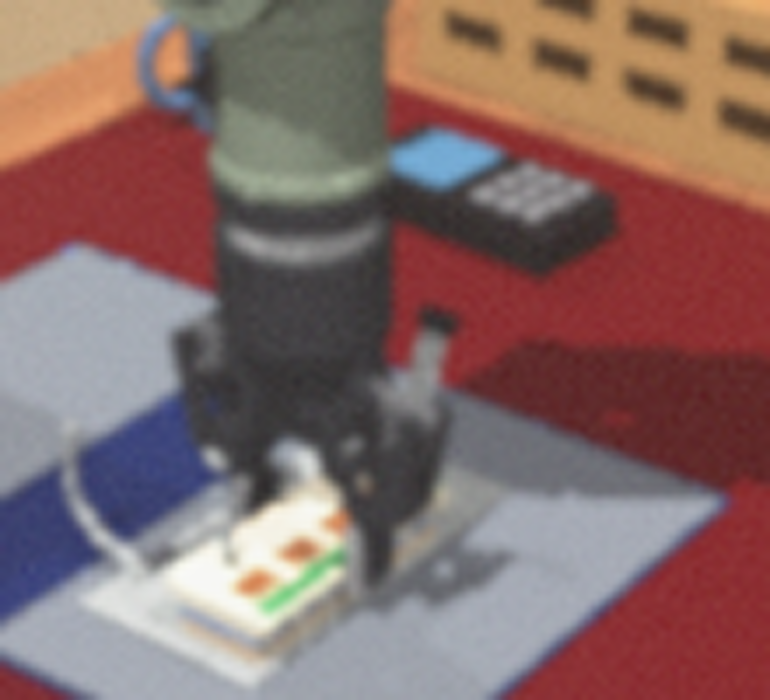

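The +y post shows through its hole at crop (232,545), and there are no contact forces. I'll settle the board onto the pile and release it.

```bash
python3 - <<'E'
from h import *
for z in np.arange(.0115,.0075,-.0007):
    arm.movel(T(0,0,z),velocity=.03); s=st("%.4f"%z)
    if s["ft_force"][2]>2.5: print("touch"); break
arm.open_gripper(); st("open")
arm.movel(T(0,0,.05),velocity=.1); st("up")
arm.movel(T(0,0,.15),velocity=.25)
arm.reach(F(-.004,-.30,.2),down(FY+np.pi/2)); st("away")
im2=cams.capture("side"); im=cams.capture("top")
cv2.imwrite("pics/s8.png",cv2.resize(im2[155:240,180:290],None,fx=7,fy=7,interpolation=cv2.INTER_CUBIC))
cv2.imwrite("pics/t8.png",cv2.resize(im[130:210,205:305],None,fx=7,fy=7,interpolation=cv2.INTER_CUBIC))
E
```

```text
0.0115 t20.57 p [ 5.249e-01 -5.000e-04  1.140e-02] F [-0.7 -0.3 -0.6] T [ 0.   -0.01  0.01] w 0.0547
0.0108 t20.82 p [ 5.248e-01 -5.000e-04  1.080e-02] F [-0.2  0.2 -2.1] T [-0.02  0.04 -0.  ] w 0.0544
0.0101 t21.07 p [ 5.249e-01 -5.000e-04  1.010e-02] F [ 0.3 -0.2 -0.5] T [ 0.03 -0.02  0.03] w 0.0541
0.0094 t21.32 p [ 5.249e-01 -5.000e-04  9.400e-03] F [ 0.4 -0.1 -1.1] T [0.03 0.02 0.01] w 0.0542
0.0087 t21.57 p [ 5.25e-01 -5.00e-04  9.10e-03] F [-0.5  0.   3.2] T [0.04 0.26 0.  ] w 0.0546
touch
open t21.98 p [ 5.249e-01 -5.000e-04  8.600e-03] F [-0.2 -0.8  0.9] T [-0.06  0.02  0.  ] w 0.0852
up t22.55 p [ 5.247e-01 -5.000e-04  4.990e-02] F [-0.4  1.  -0.6] T [-0.04 -0.    0.  ] w 0.0855
away t24.36 p [ 0.5517 -0.3262  0.1993] F [ 0.5 -0.   0.4] T [ 0.02 -0.04  0.01] w 0.0851
```

View pics/s8.png

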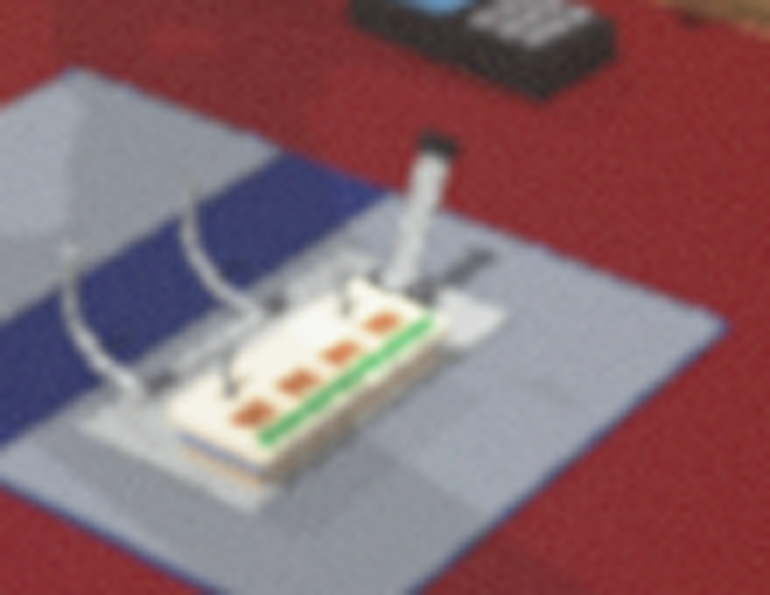

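View pics/t8.png

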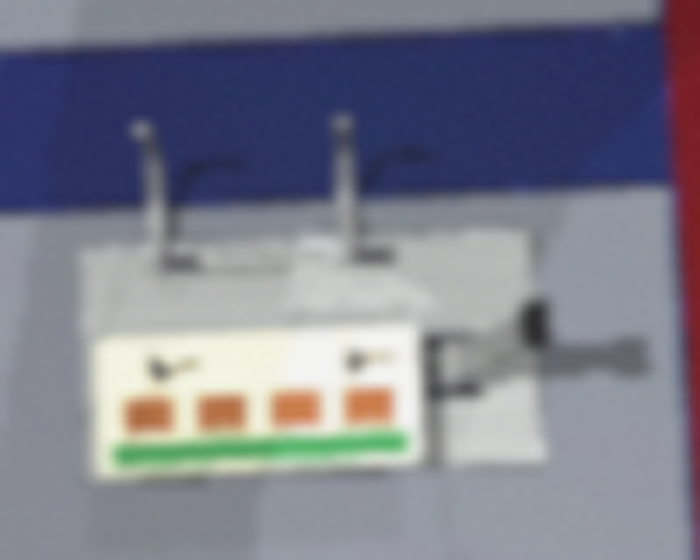

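The board is flat on the pile. Both posts come up through the holes (top crop (157,367) and (355,358)), and the stripe is towards the robot. Next I'll press the lever down with closed fingers, following its arc.

```bash
python3 - <<'E'
from h import *
hy=-.0525; x=-.0042
def L(a,up=.006): return F(x,hy-.07*np.cos(a)-.003,.024+.07*np.sin(a)+up)
arm.gripper_close()
arm.movel(L(1.1,.03),velocity=.25); st("above")
arm.movel(L(1.1,.010),velocity=.1); st("near")
for a in np.r_[np.linspace(1.05,.05,11),0,-.02,-.04]:
    arm.movel(L(a),velocity=.08); s=st("%.2f"%a)
    if np.linalg.norm(s["ft_force"])>25: print("stop"); break
p=s["position"].copy(); p[2]+=.1; arm.movel(p,velocity=.2)
arm.reach(F(-.004,-.30,.2),down(FY+np.pi/2)); st("away")
im2=cams.capture("side"); im=cams.capture("top"); cv2.imwrite("pics/t9f.png",im)
cv2.imwrite("pics/s9.png",cv2.resize(im2[155:240,180:290],None,fx=7,fy=7,interpolation=cv2.INTER_CUBIC))
cv2.imwrite("pics/t9.png",cv2.resize(im[130:210,205:305],None,fx=7,fy=7,interpolation=cv2.INTER_CUBIC))
E
```

```text
above t26.29 p [ 0.5437 -0.116   0.117 ] F [ 0.6 -0.4 -0.3] T [ 0.01 -0.02  0.05] w -0.0002
near t26.64 p [ 0.5429 -0.1158  0.0962] F [ 1.  -0.  -0.6] T [0.02 0.02 0.01] w -0.0001
1.05 t26.89 p [ 0.5445 -0.1186  0.0923] F [0.1 1.4 6.1] T [0.27 0.1  0.02] w 0.0001
0.95 t27.14 p [ 0.5448 -0.1245  0.0891] F [-1.2  2.4 10.8] T [ 0.46  0.26 -0.05] w -0.0000
0.85 t27.39 p [ 0.5451 -0.1307  0.0851] F [-1.9 -0.6 12.2] T [ 0.06  0.37 -0.02] w 0.0002
0.75 t27.64 p [ 0.5454 -0.1366  0.0805] F [-2.9 -2.3 13.4] T [-0.41  0.46  0.01] w 0.0004
0.65 t27.89 p [ 0.5456 -0.142   0.0752] F [-2.3 -6.  13.7] T [-1.02  0.51  0.03] w -0.0000
0.55 t28.14 p [ 0.5458 -0.1469  0.0693] F [-3.9 -9.6 12.8] T [-1.53  0.52 -0.02] w -0.0002
0.45 t28.39 p [ 0.546  -0.1511  0.0629] F [ -2.  -12.2   9.9] T [-2.11  0.5  -0.  ] w 0.0002
0.35 t28.64 p [ 0.5451 -0.1507  0.0549] F [-0.4  0.6  0.1] T [ 0.03 -0.01  0.02] w 0.0003
0.25 t28.89 p [ 0.5439 -0.1508  0.0465] F [-0.3  0.3  0.5] T [ 0.02  0.03 -0.03] w 0.0001
0.15 t29.14 p [ 0.544  -0.1522  0.0397] F [-0.2  0.  -0.2] T [-0.01  0.01  0.01] w -0.0001
0.05 t29.39 p [ 0.5441 -0.153   0.0329] F [-0.1 -1.4  0.3] T [ 0.04 -0.   -0.03] w 0.0003
0.00 t29.64 p [ 0.5446 -0.1533  0.03  ] F [-0.5 -0.2  1.4] T [ 0.01 -0.07 -0.01] w 0.0001
-0.02 t29.89 p [ 0.5447 -0.1533  0.0295] F [-1.4  0.5  7.1] T [ 0.05  0.22 -0.  ] w -0.0001
-0.04 t30.14 p [ 0.5448 -0.1533  0.0291] F [-2.8  0.7 11.7] T [ 0.23  0.56 -0.  ] w 0.0002
away t31.57 p [ 0.551  -0.3262  0.1982] F [ 0.3  0.1 -0.5] T [-0.    0.03  0.02] w 0.0002
```

View pics/s9.png

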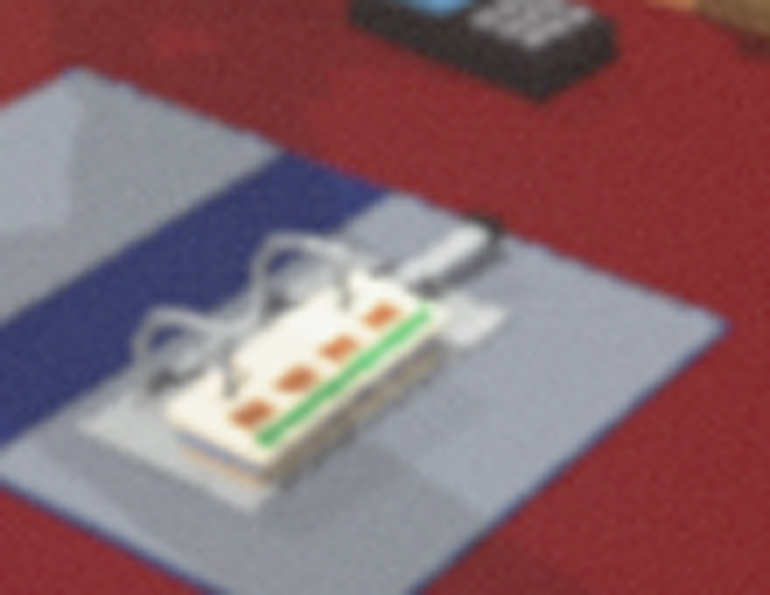

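View pics/t9.png

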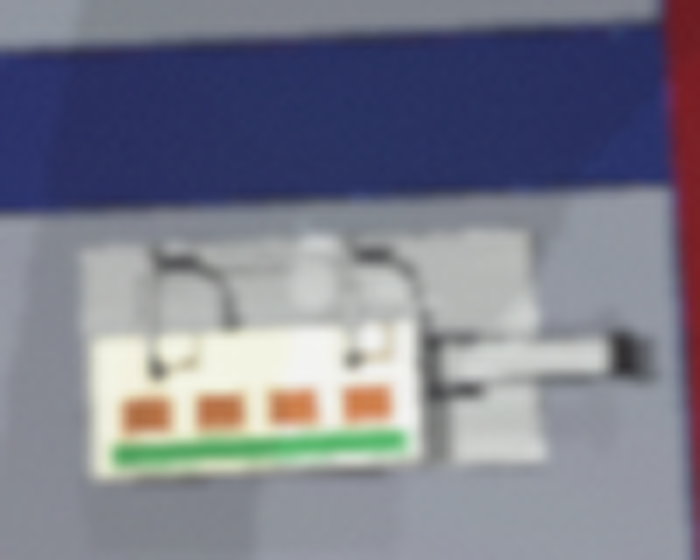

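View pics/t9f.png

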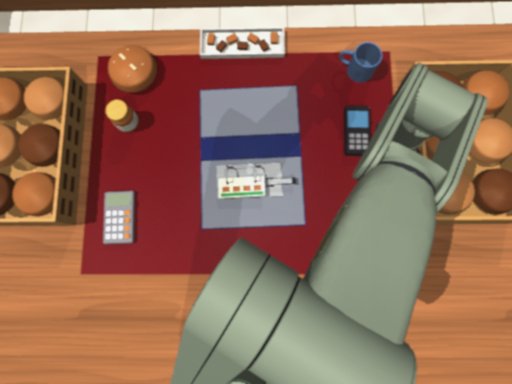

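The rings are shut over the posts, the lever is flat (roll felt at z ≈ 24 mm), the board lies flat and the bystanders in view haven't moved. Handing in.

```bash
python3 - <<'E'
from h import *
job.hand_in(); st("done")
E
```

```text
the job is handed in; nothing more can be done
the job is handed in; nothing more can be done
```

The board is filed and the rings are shut. I handed the job in at about 32 s on the robot's clock, with the arm clear of everything.

- **Lever up:** I pinched the roll and lifted the lever along its arc to about 1.05 rad. The side picture showed the rings open and the posts free.
- **Board:** I took the larger one, which measured about 136 × 59 mm in the image against 100 × 44 mm for the other. It threaded over both posts first time, with no contact force above noise (about 2 N) until it touched the pile at 3 N.
- **Lever down:** I pressed it with closed fingers, at about 16 N at most. It sprang shut, and a final 12 N press found the roll at its closed height.

**Last checks:** both pictures show the board flat on the pile, both posts through the holes, the stripe towards the robot, the ring arches on the tips and the lever flat. The calculator, mug and the other things in view have not moved. In the last top picture the arm hid the small board and the red stapler, so I did not recheck those. I never worked near either of them.

**Disagreements:**
- **Camera offset:** the side camera read 4–9 mm off from the top camera. I trusted the top camera because it agreed with where the robot felt the roll and the gripped board.
- **Gripper width:** it read about 2 mm under the true sizes, giving 16 mm for the 18 mm roll and 54 mm for the 56 mm board.

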